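Rack the plywood offcut

TASK

Take the flat plywood offcut out of the sloping stand (not the sanding block beside it) and put it away in the empty slot of the upright offcut rack. Start its lower edge into the slot while the offcut still leans clearly, then straighten it up, lower it until it stands on the bottom of the slot, and only then let go. Leave the sanding block and the strip already in the rack where they are.

Things in the scene. Friction and masses are not known exactly. Their poses are not given: they have to be found in the camera images.
- panel_mid (a point): Centre of the loose plywood offcut to rack: flat board 68 mm wide, 110 long, 18 thick, about 0.09 kg. y axis along the 110 mm length, towards its upper end; x along the width, away from the robot at the start; z square to the faces, to the robot's right. It stands on end in one bay of the stand, its top leaning 18 degrees to the robot's left; the upper 50 mm is clear on both faces to grip.
- panel_foot (a point): Middle of the lower end of that offcut (55 mm from panel_mid against its y axis); same axes.
- empty_slot (a point): Middle of the bottom of the rack's empty slot, on its thin cork pad; z up, x along the slot (away from the robot), y across it (to the robot's left). The slot is 26 mm wide (y) and 100 mm long (x), straight-sided up to 32 mm above this point; 45 degree chamfers then widen it to 54 mm at the rack's top, 44 mm above this point. The end walls reach 40 mm.
- rack: Fixed wooden offcut rack on the left, 232 (x) by 86 (y) mm, 56 mm high, origin under its centre, z up, x away from the robot. It has two chamfered slots end to end along x, centres 58 mm either side of the origin; which one is empty varies.
- stand: Fixed light wooden sloping stand on the right, about 226 (x) by 92 (y) mm, 80 mm high, origin under its centre, z up, x away from the robot. Two bays 98 mm wide, centres 53 mm either side of the origin; which one holds the offcut varies. Measured along the leaning board, the backrest (left) covers its lower 58 mm and the front lip (right) its lower 16 mm.
- sanding_mid (a point): Centre of the loose cork and wood sanding block (65 x 112 x 30 mm) that leans in the stand's other bay, 106 mm in front of or behind the offcut; axes as for panel_mid. Not to be taken.
- strip_mid (a point): Centre of the narrow wooden strip (35 x 150 x 19 mm, loose) that already stands on end in the rack's other slot; y axis up. To be left there.

How it is judged:
On the way, in this order (a step that is already met when the one before it is completed fails the run):
1. the offcut's lower edge is in the mouth of the empty slot (below the rack's top) while the offcut leans more than 9 degrees (z of panel_foot in the frame of empty_slot between 0.01 and 0.04 m and horizontal distance between panel_foot and empty_slot below 0.025 m and angle between panel_mid's own y axis and vertical above 0.157 rad), for 0.1 s.
2. the offcut stands straight (within 10 degrees) on the bottom of the slot (within 8 mm), still between the fingers (z of panel_foot in the frame of empty_slot below 0.008 m and horizontal distance between panel_foot and empty_slot below 0.02 m and angle between panel_mid's own y axis and vertical below 0.175 rad and contact force between the fingers and panel above 0.5 N), for 0.1 s.
At the end, for the whole second after the job is handed in: The plywood offcut stands at rest in the slot that was empty: its lower end within 8 mm of the slot's bottom and its foot within 20 mm of the slot's middle, upright within 15 degrees, released; the sanding block and the stored strip have not been displaced by more than 30 mm (z of panel_foot in the frame of empty_slot below 0.008 m and horizontal distance between panel_foot and empty_slot below 0.02 m and angle between panel_mid's own y axis and vertical below 0.26 rad and linear speed of panel below 0.02 m/s); the robot touches nothing.
It fails at once if the sanding block is displaced by more than 30 mm (distance of sanding_mid from where it was at the start of the episode above 0.03 m).
It fails at once if the strip in the rack is displaced by more than 30 mm (distance of strip_mid from where it was at the start of the episode above 0.03 m).
It also fails if it takes over 38 s, if anything falls off the work surface, if the arm or the gripper's body presses on something with over 40 N, if the wrist force passes 120 N, or if a joint passes its speed limit or range.

ROBOT

A 7-joint arm with a two-finger parallel gripper is mounted at the origin on the work surface; the furniture and walls round the work are solid. World frame = base frame: x ahead of the robot, y to its left, z up, the work surface at z = 0. Lengths are in m, angles in rad, forces in N, time in s.
With the tool pointing down it reaches from about 0.35 to 0.9 m from the base axis. Payload 8.1 kg.
Tool frame: the origin (TCP) lies midway between the tips of the shut fingers; the grasp point (between the pads) lies behind it (arm.tcp_to_grasp is the z of the grasp point in the tool frame, in m); z points along the fingers, y is the line along which they close (so a half turn about z gives the same grasp; the last joint's range is limited). The gripper opens to 92 mm and grips with 3 to 60 N. Pads are 19 mm wide; open, the fingers measure 130 mm over their backs; the gripper's body (75 mm by 190 mm) begins 47 mm behind the grasp point.
Start: joints at [-1.447, 0.434, 0.025, 1.573, -0.012, 1.134, -0.075], TCP at [0.141, 0.609, 0.227] pointing down, gripper open.
Joint ranges: [-2.62, 2.62], [-0.44, 2.09], [-1.27, 1.32], [0.08, 2.57], [-1.32, 4.46], [0.12, 2], [-2.74, 2.74]. Speed limits (rad/s): [2.22, 2.22, 3.01, 3.01, 3.14, 3.14, 3.14].

INTERFACE

Orientations are given as a rotation vector (axis times angle).
In Python, from cell import readout, vision, arm gives the robot as it stands.
- The arm moves only by the tool carry_out, never from a script. Its argument "increments" is one flat list of numbers, 6 for each row, row after row: the shift along the world's x, y, z in mm, then the turn, a rotation vector about the world's x, y, z in rad. In form: [tx, ty, tz, wx, wy, wz, tx, ty, tz, wx, wy, wz, ...]. A call has 1 to 20 rows; each row shifts and turns the commanded pose from where the row before left it; what a row does not reach is not made up. A row lasts 1/8 s, in which the tool goes at most 62.5 mm and 10.7 degrees, less where a joint would pass 70% of its speed; a pose out of reach is approached as far as the arm can. A call with a gripper value outside its range is refused whole. "grip" is the closure, from 0 (fully open) to 1 (shut), set as the call begins (left out, the last holds). The fingers move at their own pace and stop on an object; "newtons" is the grip in N (left out, the last holds). Time passes only in rows, so rows that do not move let the fingers close. It gives the time, the measured TCP pose, the force, the opening and the grip force at its end, in the units of the state.
- readout.observe(): the state, without advancing time (a new reading comes with each control period).
- vision.get_image(name): name is "side" or "top"; returns the picture (384x512x3 uint8, red, green, blue); there is no depth.
- vision.calibration(name): a dict with "fov_y" (degrees; the focal length in pixels is half the picture's height over the tangent of half this angle, whatever the lens; pixels are square), "cx", "cy" (the principal point, pixels), "k1" (the pictures are not rectified: a ray, as slopes to the right and down, at radius r is drawn at 1 + k1 r^2 times it, then the intrinsics apply), "pose" (4x4, takes a point from camera to world coordinates). Camera axes: x right, y up, looking along -z (the intrinsics and any distortion apply to the point x, -y, -z); pixel columns grow to the right and rows downward; lengths in m; the calibration is good to about 2 mm. A picture is of the moment at which its call begins. calibration takes no time and is no camera call.
- arm.sign_off(): hands the job in; it is judged then, once.
The state is a dict: "clock": time; "joints": joint angles; "dq": joint speeds; "joint_efforts": joint torques, N m; "position": TCP position; "ee_rot": TCP orientation; "force": force on the tool from outside, world axes, zero at the start; "ft_torque": the same for the moment, N m; "width": opening from 0.0 (shut) to 1.0 (fully open); "gripper_force": force on a finger pad.
Only numpy, scipy, OpenCV 4.12 (cv2) and the standard library are available. Lean on these libraries where they do the work, as an engineer would, in place of code of your own. Each camera call takes 0.05 s, during which the arm holds its last target. There are 200 camera calls.

## Working session

There is one attempt and no reset: what is moved stays moved. The work goes in short steps, Python scripts to look and compute and a tool call to move; the robot and the scene stay as the last step left them, time stands still between calls to the robot, and variables do not carry over. Pictures are saved under pics/ and viewed, at most 10 in all, crops included, and the job is handed in when it is done.

Besides the shell and the picture viewer there is one more tool, called after "Emit:" in YAML: its name, and indented under it one key for each argument. carry_out: Moves the arm, as the interface text tells. Its arguments: {"type":"object","properties":{"increments":{"type":"array","items":{"type":"number"}},"grip":{"type":"number"},"newtons":{"type":"number"}},"required":["increments"]}

```bash
mkdir -p pics; python3 - <<'E'
from cell import readout, vision, arm
import cv2
for n in("side","top"):
    cv2.imwrite(f"pics/{n}0.png",cv2.resize(vision.get_image(n),(800,600),interpolation=cv2.INTER_CUBIC)[:,:,::-1])
    print(n,vision.calibration(n))
s=readout.observe();print(s, arm.tcp_to_grasp)
E
```

```text
side {'fov_y': 52.256397989651234, 'cx': 252.5847661556967, 'cy': 187.92183648325147, 'k1': 0.0365378169308088, 'pose': array([[-0.9846182 ,  0.10500086, -0.1396489 ,  0.44130089],
       [-0.17260811, -0.46068235,  0.87061944,  0.82780477],
       [ 0.02708201,  0.88133228,  0.47172023,  0.47032001],
       [ 0.        ,  0.        ,  0.        ,  1.        ]])}
top {'fov_y': 48.56404259885049, 'cx': 259.0362088325215, 'cy': 195.27376085087965, 'k1': 0.002475186395611856, 'pose': array([[-0.01573485,  0.98134311, -0.1916197 ,  0.39043695],
       [-0.99987478, -0.01576624,  0.00136094,  0.10034491],
       [-0.00168557,  0.19161712,  0.98146831,  0.9207879 ],
       [ 0.        ,  0.        ,  0.        ,  1.        ]])}
{'clock': 0.1, 'joints': array([-1.44661205,  0.43513109,  0.02499134,  1.57399756, -0.01160096,
        1.13399986, -0.07509401]), 'dq': array([ 0.00146794, -0.00204279, -0.00161809, -0.00269469, -0.0001258 ,
       -0.00039976, -0.00129193]), 'joint_efforts': array([ 3.16914804e-03, -6.69122386e+01,  9.88007225e-01, -3.15147400e+01,
       -6.05164468e-02,  3.75242543e-02,  4.59792068e-05]), 'position': array([0.14048735, 0.60854008, 0.22604077]), 'ee_rot': array([-3.55590747e-01, -3.12137802e+00,  2.18427774e-03]), 'force': array([-0.28428817, -0.18808702,  0.26690222]), 'ft_torque': array([ 0.02235041, -0.01959651, -0.02060936]), 'gripper_force': 0.0, 'width': 1.002153094302544} -0.0188
```

View pics/side0.png

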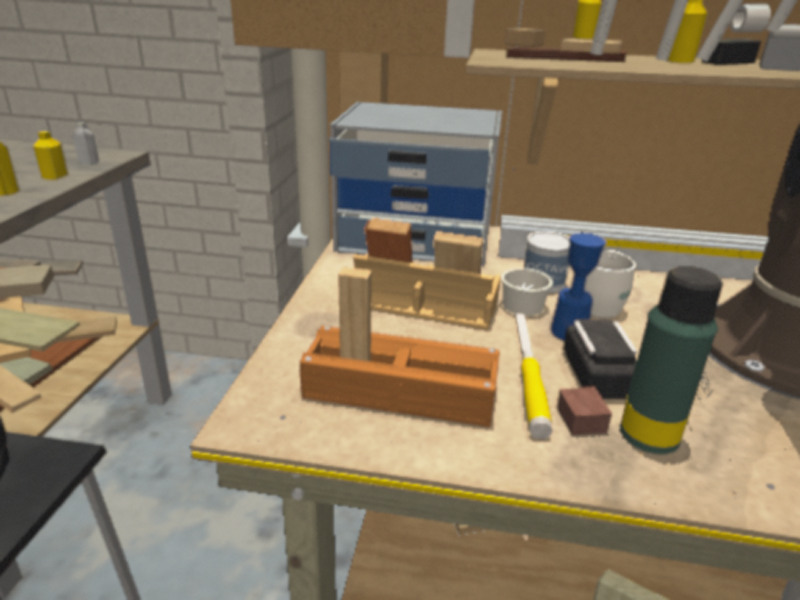

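View pics/top0.png

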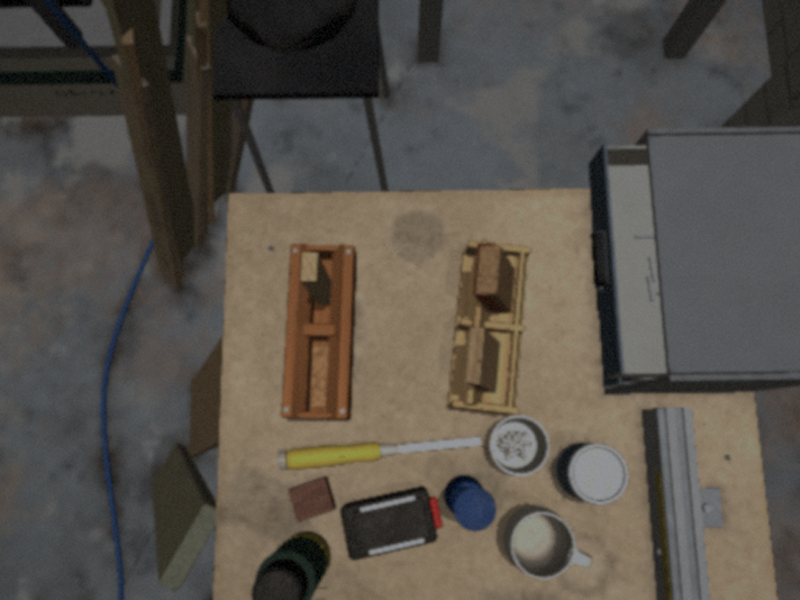

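```bash
python3 - <<'E'
from cell import vision
import cv2
for n,x,y,w,h,s in(("side",186,134,144,141,4),("top",176,148,170,126,4.5)):
    im=vision.get_image(n)[y:y+h,x:x+w]
    cv2.imwrite(f"pics/{n}1.png",cv2.convertScaleAbs(cv2.resize(im,None,fx=s,fy=s,interpolation=cv2.INTER_CUBIC),alpha=1.2 if n=="side" else 1.7)[:,:,::-1])
E
```

```text
(no output)
```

View pics/side1.png

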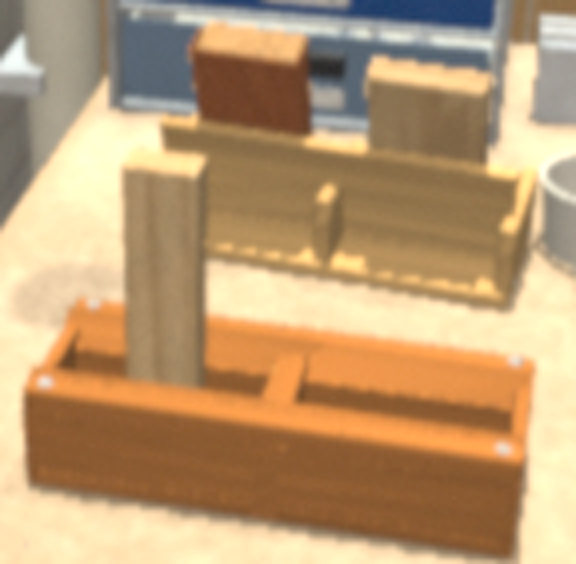

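View pics/top1.png

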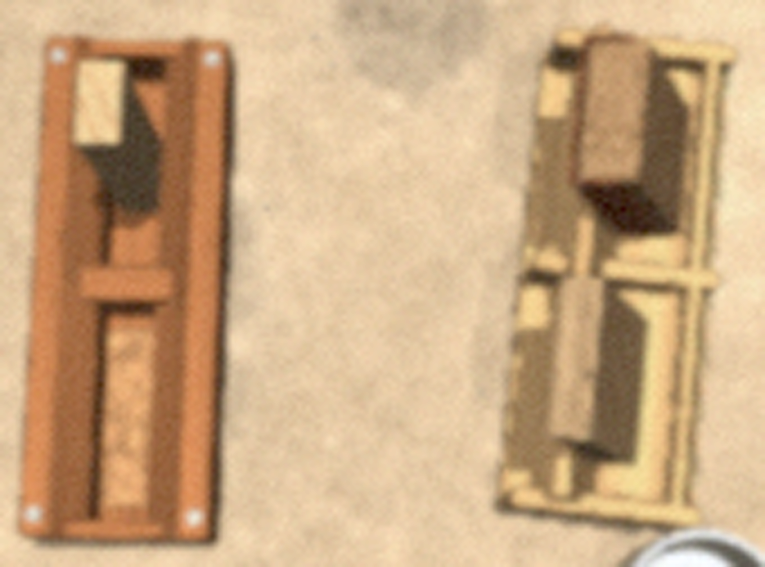

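The side crop shows the rack screws at (95,303), (45,382), (515,361) and (503,449). The offcut's top edge runs from (370,62) to (490,74), with its front corners at (368,83) and (488,97). In the top crop the screws are at (58,55), (212,58), (33,513) and (194,517). The offcut's top face corners are (560,278), (603,280), (596,445) and (551,437). The near slot is the empty one, and the offcut is in the near bay.

```bash
cat >h.py <<'E'
import numpy as np, cv2
from cell import vision
from scipy.spatial.transform import Rotation as R
from scipy.optimize import least_squares
CAL={n:vision.calibration(n) for n in("side","top")}
def proj(n,P):
    c=CAL[n];T=np.linalg.inv(c["pose"]);p=np.atleast_2d(P)@T[:3,:3].T+T[:3,3]
    u=np.c_[p[:,0],-p[:,1]]/-p[:,2:];u*=1+c["k1"]*(u**2).sum(1,keepdims=True)
    return u*192/np.tan(np.radians(c["fov_y"]/2))+[c["cx"],c["cy"]]
def nat(px,x,y,s): return (np.array(px,float)+.5)/s-.5+[x,y]
def panelR(yaw,lean): # columns: panel axes x(width,away) y(up) z(right)
    B=np.array([[1,0,0],[0,0,-1],[0,1,0]]).T.astype(float)
    B=np.c_[[1,0,0],[0,0,1],[0,-1,0]].astype(float)
    return R.from_rotvec([0,0,yaw]).as_matrix()@R.from_rotvec([-lean,0,0]).as_matrix()@B
E
python3 - <<'E'
from h import *
L=panelR(0,np.radians(18));print("y axis",L[:,1])
sg=1 if L[1,1]>0 else -1
S=lambda p:nat(p,186,134,4);T=lambda p:nat(p,176,148,4.5)
rs=S([(95,303),(45,382),(515,361),(503,449)])   # FR FL NR NL
rt=T([(212,58),(58,55),(194,517),(33,513)])
def rack(p):
    x,y,w,a,b=p;c,s=np.cos(w),np.sin(w)
    return np.array([[x+c*u-s*v,y+s*u+c*v,.0565] for u,v in((a,-b),(a,b),(-a,-b),(-a,b))])
f=lambda p:np.r_[(proj("side",rack(p))-rs).ravel(),(proj("top",rack(p))-rt).ravel()]
r=least_squares(f,[.45,.25,0,.11,.035]);print("rack",r.x.round(4),r.fun.round(1))
x,y,w=r.x[:3];print("slot near",x-.058*np.cos(w),y-.058*np.sin(w))
# panel corners: far-left, far-right, near-right, near-left of top face
pt=T([(560,278),(603,280),(596,445),(551,437)])
ps=S([(368,83),(372,60),(490,74),(488,97)])
def pan(p):
    M=panelR(p[3],sg*np.radians(18));return np.array([p[:3]+M@[a,.110,b] for a,b in((.034,-.009),(.034,.009),(-.034,.009),(-.034,-.009))])
g=lambda p:np.r_[(proj("side",pan(p))-ps).ravel(),(proj("top",pan(p))-pt).ravel()]
r=least_squares(g,[.4,.05,.02,0]);print("foot,yaw",r.x.round(4),r.fun.round(1))
M=panelR(r.x[3],sg*np.radians(18));print("axes",M.round(3),"mid",(r.x[:3]+.055*M[:,1]).round(4),"grasp",(r.x[:3]+.087*M[:,1]).round(4))
E
```

```text
y axis [0.         0.30901699 0.95105652]
rack [ 0.5298  0.2142 -0.038   0.1059  0.0361] [-0.5 -0.   0.  -0.2 -0.2 -0.  -0.2 -0.1  0.1  0.3 -0.   0.2  0.   0.2
 -0.2  0.3]
slot near 0.47186385217285126 0.21643830770995037
foot,yaw [ 0.4798 -0.0175  0.0243 -0.0851] [-0.4 -0.4  0.3  0.2  0.7  0.4 -0.1 -0.1  0.1 -0.1 -0.1 -0.3 -0.2 -0.7
  0.2  0.7]
axes [[ 0.996  0.026 -0.081]
 [-0.085  0.308 -0.948]
 [ 0.     0.951  0.309]] mid [ 0.4812 -0.0006  0.0766] grasp [0.482  0.0093 0.1071]
```

```bash
cat >>h.py <<'E'
FOOT=np.array([.4798,-.0175,.0243]);SLOT=np.array([.4719,.2164,.012])
def tool(yaw,lean):
    M=panelR(yaw,lean);return np.c_[np.cross(-M[:,2],-M[:,1]),-M[:,2],-M[:,1]]
def delta(pos,Rt):
    from cell import readout
    s=readout.observe();print("clk",s["clock"],"d mm",((np.array(pos)-s["position"])*1e3).round(1),"turn",R.from_matrix(Rt@R.from_rotvec(s["ee_rot"]).as_matrix().T).as_rotvec().round(4))
E
python3 - <<'E'
from h import *
l=np.radians(18);M=panelR(-.0851,l);T=tool(-.0851,l)
g=FOOT+.0685*M[:,1];print(g,M[:,1])
delta(g+.1*M[:,1],T);delta(g,T)
for n,q in(("bottle",(290,580)),("bottle base",(300,555))):
    pass
E
```

```text
[0.48159919 0.00359106 0.08944737] [0.02626562 0.30789872 0.95105652]
clk 0.2 d mm [ 343.7 -574.3  -41.7] turn [-0.3097  0.0488  0.1406]
clk 0.2 d mm [ 341.1 -605.1 -136.8] turn [-0.3097  0.0488  0.1406]
```

Emit:
carry_out:
  increments: [43,-20,6,0,0,0,43,-20,6,0,0,0,43,-20,6,0,0,0,43,-20,6,0,0,0,43,-20,6,0,0,0,43,-20,6,0,0,0,43,-20,6,0,0,0,43,-20,6,0,0,0,0,-41.4,-9,-0.031,0.0049,0.0141,0,-41.4,-9,-0.031,0.0049,0.0141,0,-41.4,-9,-0.031,0.0049,0.0141,0,-41.4,-9,-0.031,0.0049,0.0141,0,-41.4,-9,-0.031,0.0049,0.0141,0,-41.4,-9,-0.031,0.0049,0.0141,0,-41.4,-9,-0.031,0.0049,0.0141,0,-41.4,-9,-0.031,0.0049,0.0141,0,-41.4,-9,-0.031,0.0049,0.0141,0,-41.4,-9,-0.031,0.0049,0.0141,0,0,0,0,0,0,0,0,0,0,0,0]
  grip: 0

```text
clock: 2.7
position: [0.4847, 0.0357, 0.1848]
ee_rot: [-0.131, -3.087, 0.487]
force: [0.1, 0.1, -0.3]
width: 0.997
gripper_force: 0.0
```

```bash
python3 - <<'E'
from h import *
l=np.radians(18);M=panelR(-.0851,l);T=tool(-.0851,l)
g=FOOT+.0685*M[:,1]
delta(g+.1*M[:,1],T);delta(g,T)
im=vision.get_image("side")[100:240,180:340]
cv2.imwrite("pics/side2.png",cv2.resize(im,None,fx=4,fy=4,interpolation=cv2.INTER_CUBIC)[:,:,::-1])
E
```

```text
clk 2.7 d mm [-0.5 -1.4 -0.2] turn [-0.0014  0.     -0.0005]
clk 2.7 d mm [ -3.1 -32.1 -95.3] turn [-0.0014  0.     -0.0005]
```

View pics/side2.png

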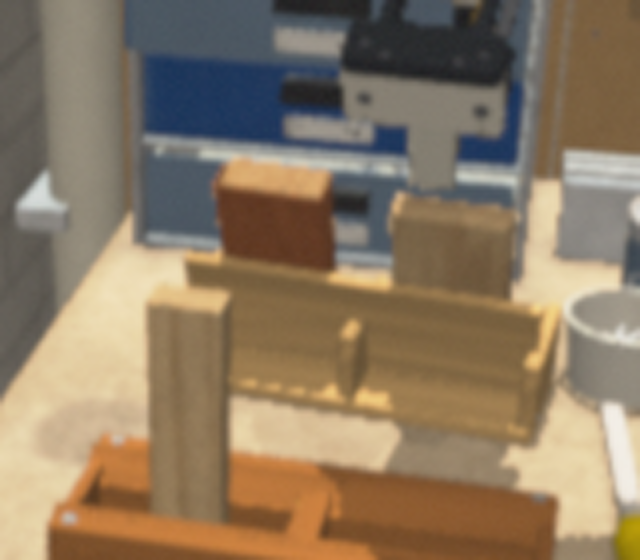

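The finger is at about (434,185) and the offcut's top runs from (395,195) to (515,215). I'll check whether that sideways offset is only perspective.

```bash
python3 - <<'E'
from h import *
l=np.radians(18);M=panelR(-.0851,l);T=tool(-.0851,l)
p=np.array([.4847,.0357,.1848])
q=lambda P:((proj("side",P)-[180,100])*4).round()
print(q(p+T@[0,.046,0]),q(p+T@[0,.063,0]),q(p), q(FOOT+.11*M[:,1]))
E
```

```text
[[437. 184.]] [[430. 205.]] [[453. 129.]] [[452. 213.]]
```

Perspective accounts for the offset, so the tool is on line. I'll descend along the board and close.

Emit:
carry_out:
  increments: [-0.4,-4,-12,0,0,0,-0.4,-4,-12,0,0,0,-0.4,-4,-12,0,0,0,-0.4,-4,-12,0,0,0,-0.4,-4,-12,0,0,0,-0.4,-4,-12,0,0,0,-0.4,-4,-12,0,0,0,-0.3,-4,-11.3,0,0,0,0,0,0,0,0,0]

```text
clock: 3.88
position: [0.4809, 0.0024, 0.0887]
ee_rot: [-0.131, -3.085, 0.489]
force: [0.7, -0.2, -0.8]
width: 0.998
gripper_force: 0.0
```

Emit:
carry_out:
  increments: [0,0,0,0,0,0,0,0,0,0,0,0,0,0,0,0,0,0,0,0,0,0,0,0,0,0,0,0,0,0,0,0,0,0,0,0]
  grip: 1
  newtons: 20

```text
clock: 4.62
position: [0.4815, 0.003, 0.0895]
ee_rot: [-0.131, -3.087, 0.488]
force: [-0.6, -0.1, -0.2]
width: 0.394
gripper_force: 0.0
```

Emit:
carry_out:
  increments: [0,0,0,0,0,0,0,0,0,0,0,0,0,0,0,0,0,0,0,0,0,0,0,0]

```text
clock: 5.12
position: [0.4815, 0.0031, 0.0894]
ee_rot: [-0.131, -3.087, 0.488]
force: [1.0, 0.6, -0.5]
width: 0.198
gripper_force: 20.0
```

Emit:
carry_out:
  increments: [0.3,3,9.5,0,0,0,0.3,3,9.5,0,0,0,0.3,3,9.5,0,0,0,0.3,3,9.5,0,0,0,0.3,3,9.5,0,0,0,0.3,3,9.5,0,0,0,0.3,3,9.5,0,0,0,0.3,3,9.5,0,0,0,0.3,3,9.5,0,0,0,0.3,3,9.5,0,0,0,0,0,0,0,0,0]

```text
clock: 6.5
position: [0.485, 0.0334, 0.1851]
ee_rot: [-0.131, -3.088, 0.487]
force: [0.6, -0.0, -2.1]
width: 0.194
gripper_force: 20.0
```

```bash
python3 - <<'E'
from h import *
# leaning pose above slot: lean 16deg, yaw rack, foot 80 mm then 24 mm above slot bottom
l=np.radians(18);M=panelR(-.038,l);T=tool(-.038,l)
for h in(.07,.024): delta(SLOT+[0,0,h]+.0685*M[:,1],T)
im=vision.get_image("side")[90:250,180:340]
cv2.imwrite("pics/side3.png",cv2.resize(im,None,fx=3.7,fy=3.7,interpolation=cv2.INTER_CUBIC)[:,:,::-1])
E
```

```text
clk 6.5 d mm [-12.2 204.1 -38. ] turn [-0.0013  0.001   0.0464]
clk 6.5 d mm [-12.2 204.1 -84. ] turn [-0.0013  0.001   0.0464]
```

View pics/side3.png

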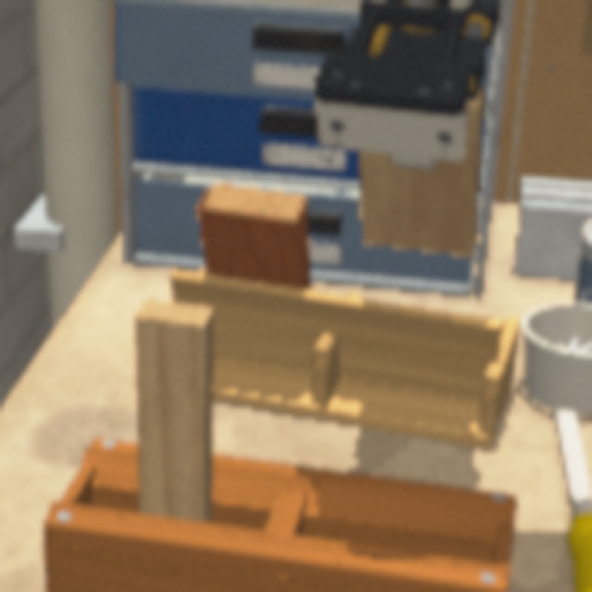

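Emit:
carry_out:
  increments: [-1.5,25.5,0,0,0,0.0058,-1.5,25.5,0,0,0,0.0058,-1.5,25.5,0,0,0,0.0058,-1.5,25.5,0,0,0,0.0058,-1.5,25.5,-9.5,0,0,0.0058,-1.5,25.5,-9.5,0,0,0.0058,-1.5,25.5,-9.5,0,0,0.0058,-1.5,25.5,-9.5,0,0,0.0058,0,0,0,0,0,0,0,0,0,0,0,0]

```text
clock: 7.8
position: [0.4726, 0.2367, 0.1463]
ee_rot: [-0.06, -3.096, 0.491]
force: [-0.9, -0.1, -1.7]
width: 0.196
gripper_force: 20.0
```

```bash
python3 - <<'E'
from h import *
from cell import readout
l=np.radians(18);M=panelR(-.038,l);T=tool(-.038,l)
for h in(.07,.024): delta(SLOT+[0,0,h]+.0685*M[:,1],T)
s=readout.observe();t=R.from_rotvec(s["ee_rot"]).as_matrix();f=s["position"]+.0685*t[:,2]
# predicted corners of foot (width axis = tool -x or x, thickness tool y)
C=np.array([f+t@[a,b,0] for a,b in((.034,.009),(-.034,.009),(.034,-.009),(-.034,-.009))])
print("side",((proj("side",C)-[190,130])*4).round().tolist());print("top",((proj("top",C)-[170,190])*6).round().tolist())
a=cv2.resize(vision.get_image("side")[130:270,190:330],None,fx=4,fy=4,interpolation=cv2.INTER_CUBIC)
cv2.imwrite("pics/side4.png",a[:,:,::-1])
E
```

```text
clk 7.8 d mm [0.1 0.9 0.9] turn [ 0.0003 -0.0004  0.0006]
clk 7.8 d mm [  0.1   0.9 -45.1] turn [ 0.0003 -0.0004  0.0006]
side [[464.0, 383.0], [316.0, 362.0], [468.0, 352.0], [323.0, 333.0]]
top [[154.0, 388.0], [165.0, 182.0], [204.0, 388.0], [214.0, 181.0]]
```

View pics/side4.png

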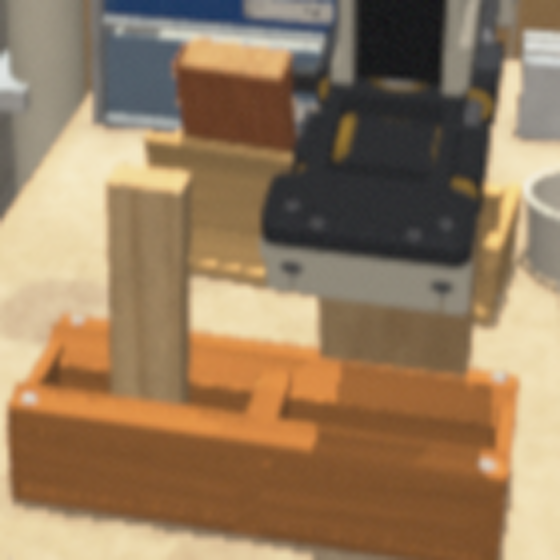

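The offcut's bottom edge runs from about (320,357) to (470,371), against a prediction of (316,363) to (464,384). That is a few mm off, so I'll look closer in both views.

```bash
python3 - <<'E'
from h import *
from cell import readout
s=readout.observe();t=R.from_rotvec(s["ee_rot"]).as_matrix();f=s["position"]+.0685*t[:,2]
C=np.array([f+t@[a,b,0] for a,b in((.034,.009),(-.034,.009),(.034,-.009),(-.034,-.009))])
k=lambda n,o,z:((proj(n,C)-o+.5)*z-.5).round().tolist()
print("side",k("side",[260,190],7));print("top",k("top",[175,200],7))
a=cv2.resize(vision.get_image("side")[190:260,260:325],None,fx=7,fy=7,interpolation=cv2.INTER_CUBIC)
b=cv2.resize(vision.get_image("top")[200:270,175:220],None,fx=7,fy=7,interpolation=cv2.INTER_CUBIC)
cv2.imwrite("pics/c5.png",np.hstack([a,cv2.convertScaleAbs(b,alpha=1.7)])[:,:,::-1]);print(a.shape)
E
```

```text
side [[324.0, 251.0], [65.0, 215.0], [332.0, 198.0], [77.0, 163.0]]
top [[149.0, 385.0], [162.0, 144.0], [208.0, 385.0], [219.0, 143.0]]
(490, 455, 3)
```

View pics/c5.png

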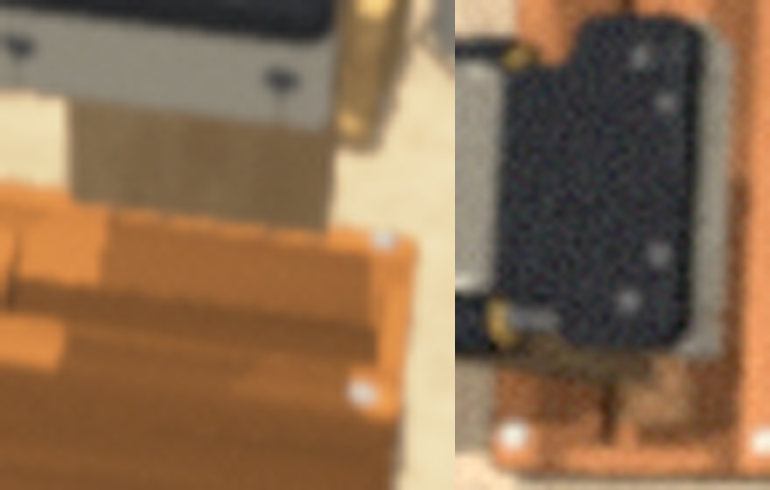

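```bash
python3 - <<'E'
from h import *
im=vision.get_image("side")
hsv=cv2.cvtColor(im,cv2.COLOR_RGB2HSV)
for c in range(262,312,5):
    print(c,[tuple(int(v) for v in hsv[r,c]) for r in range(214,227)])
E
```

```text
262 [(20, 78, 232), (17, 99, 227), (15, 137, 224), (14, 164, 224), (14, 173, 219), (14, 173, 206), (14, 173, 199), (14, 174, 201), (14, 171, 203), (14, 172, 199), (14, 173, 195), (14, 173, 189), (14, 171, 182)]
267 [(21, 73, 233), (20, 79, 231), (16, 109, 229), (15, 151, 227), (14, 168, 227), (14, 174, 220), (14, 174, 213), (14, 174, 214), (14, 174, 216), (14, 171, 219), (14, 171, 219), (14, 172, 220), (14, 172, 219)]
272 [(17, 104, 130), (17, 107, 129), (17, 102, 130), (17, 106, 130), (15, 125, 151), (14, 155, 192), (14, 171, 212), (14, 173, 214), (14, 173, 215), (14, 174, 217), (14, 171, 219), (14, 171, 218), (14, 173, 218)]
277 [(16, 107, 126), (16, 108, 125), (16, 110, 127), (17, 110, 125), (16, 116, 132), (14, 135, 153), (14, 155, 174), (14, 165, 172), (14, 168, 161), (14, 168, 161), (14, 168, 162), (14, 167, 162), (13, 166, 164)]
282 [(16, 109, 122), (16, 110, 123), (16, 108, 123), (17, 108, 125), (16, 108, 125), (16, 124, 140), (14, 148, 172), (14, 161, 181), (14, 166, 167), (14, 172, 159), (14, 167, 159), (13, 169, 161), (14, 168, 161)]
287 [(16, 114, 121), (16, 115, 122), (1
[... 317 characters left out ...]
185), (14, 168, 182), (14, 168, 164), (14, 166, 158), (14, 167, 159)]
297 [(16, 113, 120), (17, 112, 118), (16, 112, 118), (16, 113, 117), (17, 113, 117), (17, 115, 118), (17, 116, 119), (15, 127, 137), (14, 152, 173), (14, 162, 179), (14, 164, 165), (13, 166, 157), (13, 166, 158)]
302 [(17, 111, 119), (16, 114, 119), (16, 113, 120), (16, 111, 120), (16, 114, 119), (16, 114, 119), (17, 115, 120), (16, 117, 122), (15, 135, 147), (14, 162, 189), (14, 169, 192), (14, 171, 167), (14, 168, 155)]
307 [(17, 88, 159), (17, 90, 162), (17, 90, 165), (17, 88, 169), (17, 87, 179), (17, 85, 192), (17, 86, 201), (16, 98, 208), (14, 129, 214), (14, 159, 218), (14, 173, 217), (14, 171, 194), (14, 169, 164)]
```

The edge is parallel to the prediction but about 3 px higher, so the foot is roughly 4–5 mm nearer the grip than I assumed. That is still inside the tolerance. I'll enter the slot leaning.

Emit:
carry_out:
  increments: [0,0,-6,0,0,0,0,0,-6,0,0,0,0,0,-6,0,0,0,0,0,-6,0,0,0,0,0,-6,0,0,0,0,0,-6,0,0,0,0,0,-5,0,0,0,0,0,-4,0,0,0,0,0,0,0,0,0,0,0,0,0,0,0,0,0,0,0,0,0]

```text
clock: 9.38
position: [0.4726, 0.2371, 0.1016]
ee_rot: [-0.06, -3.097, 0.489]
force: [0.4, 0.3, -1.7]
width: 0.2
gripper_force: 20.0
```

```bash
python3 - <<'E'
from h import *
from cell import readout
s=readout.observe();print(s["force"],s["ft_torque"])
d=.0645
for a in(18,13.5,9,4.5,0):
    M=panelR(-.038,np.radians(a));print(a);delta(SLOT+[0,0,.026]+d*M[:,1],tool(-.038,np.radians(a)))
a=cv2.resize(vision.get_image("side")[190:260,260:325],None,fx=7,fy=7,interpolation=cv2.INTER_CUBIC)
b=cv2.resize(vision.get_image("top")[200:270,175:220],None,fx=7,fy=7,interpolation=cv2.INTER_CUBIC)
cv2.imwrite("pics/c6.png",np.hstack([a,cv2.convertScaleAbs(b,alpha=1.7)])[:,:,::-1])
E
```

```text
[ 0.37155563  0.27748124 -1.72971628] [0.44041822 0.02305303 0.00486145]
18
clk 9.375 d mm [ 0.1 -0.7 -2.3] turn [-0.0009  0.      0.0004]
13.5
clk 9.375 d mm [-0.1 -5.6 -0.9] turn [ 0.0776 -0.003   0.0004]
9
clk 9.375 d mm [ -0.3 -10.6   0.1] turn [ 0.1561 -0.006   0.0004]
4.5
clk 9.375 d mm [ -0.5 -15.6   0.7] turn [ 0.2346 -0.009   0.0004]
0
clk 9.375 d mm [ -0.7 -20.7   0.9] turn [ 0.3131 -0.012   0.0004]
```

View pics/c6.png

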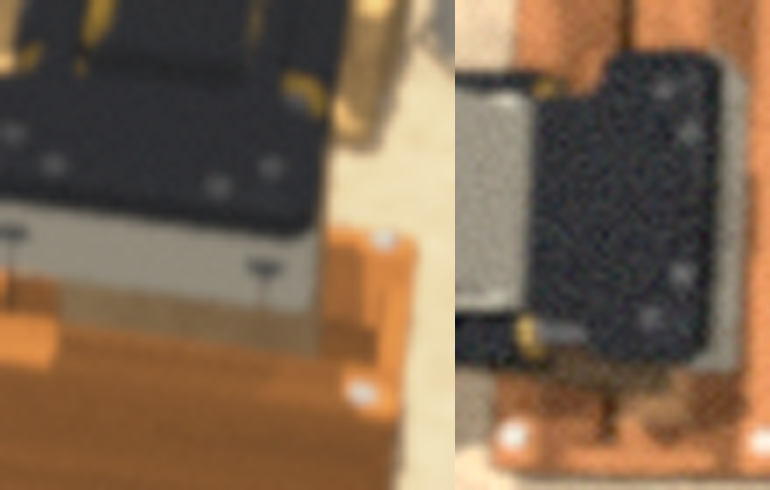

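The lower edge is in the slot with no contact force, hidden behind the near rail at about (190,335). Now I'll straighten it about the foot.

Emit:
carry_out:
  increments: [-0.1,-2.5,-0.4,0.0391,-0.0015,0,-0.1,-2.5,-0.2,0.0391,-0.0015,0,-0.1,-2.5,0,0.0391,-0.0015,0,-0.1,-2.6,0.2,0.0391,-0.0015,0,-0.1,-2.6,0.3,0.0391,-0.0015,0,-0.1,-2.6,0.3,0.0391,-0.0015,0,0,-2.7,0.3,0.0391,-0.0015,0,0,-2.7,0.3,0.0391,-0.0015,0,0,0,0,0,0,0,0,0,0,0,0,0]

```text
clock: 10.72
position: [0.472, 0.2164, 0.1024]
ee_rot: [0.06, 3.141, -0.001]
force: [-0.4, 0.6, 0.2]
width: 0.194
gripper_force: 20.0
```

Emit:
carry_out:
  increments: [0,0,-3,0,0,0,0,0,-3,0,0,0,0,0,-3,0,0,0,0,0,-3,0,0,0,0,0,-3,0,0,0,0,0,0,0,0,0]

```text
clock: 11.48
position: [0.4717, 0.2162, 0.087]
ee_rot: [-0.06, -3.14, 0.001]
force: [-0.2, -0.0, -0.9]
width: 0.197
gripper_force: 20.0
```

```bash
python3 - <<'E'
from h import *
from cell import readout
s=readout.observe();print(s["force"],s["ft_torque"],s["position"])
delta(SLOT+[0,0,.0645],tool(-.038,0))
E
```

```text
[-0.21998793 -0.01294585 -0.8662561 ] [ 0.02974258 -0.09021558 -0.08484931] [0.47174032 0.21620551 0.08698393]
clk 11.475 d mm [  0.2   0.2 -10.5] turn [ 0.0008 -0.0007  0.0003]
```

Emit:
carry_out:
  increments: [0,0,-2,0,0,0,0,0,-2,0,0,0,0,0,-1,0,0,0,0,0,-1,0,0,0,0,0,0,0,0,0]

```text
clock: 12.1
position: [0.4718, 0.2163, 0.0812]
ee_rot: [-0.06, -3.141, 0.001]
force: [0.6, 0.2, -1.1]
width: 0.193
gripper_force: 20.0
```

Emit:
carry_out:
  increments: [0,0,-1,0,0,0,0,0,-1,0,0,0,0,0,0,0,0,0]

```text
clock: 12.48
position: [0.4718, 0.2163, 0.0792]
ee_rot: [-0.06, -3.141, 0.001]
force: [-0.4, 0.1, -0.6]
width: 0.195
gripper_force: 20.0
```

Emit:
carry_out:
  increments: [0,0,-1,0,0,0,0,0,-1,0,0,0,0,0,0,0,0,0]

```text
clock: 12.85
position: [0.4719, 0.2164, 0.0777]
ee_rot: [-0.06, -3.141, 0.001]
force: [-2.4, -1.1, 4.7]
width: 0.194
gripper_force: 20.0
```

Contact at TCP z ≈ 0.0775 implies a 65.5 mm foot distance, which matches the bottom of the slot. I'll seat it slightly, hold, then release.

Emit:
carry_out:
  increments: [0,0,-0.5,0,0,0,0,0,0,0,0,0,0,0,0,0,0,0]

```text
clock: 13.22
position: [0.4719, 0.2164, 0.0776]
ee_rot: [0.06, 3.141, -0.0]
force: [-3.5, -2.3, 11.4]
width: 0.196
gripper_force: 20.0
```

Emit:
carry_out:
  increments: [0,0,0,0,0,0,0,0,0,0,0,0,0,0,0,0,0,0,0,0,0,0,0,0,0,0,0,0,0,0,0,0,0,0,0,0,0,0,0,0,0,0,0,0,0,0,0,0]
  grip: 0

```text
clock: 14.22
position: [0.4719, 0.2163, 0.0768]
ee_rot: [-0.06, -3.141, 0.001]
force: [-0.1, 0.9, 0.5]
width: 0.987
gripper_force: 0.0
```

Emit:
carry_out:
  increments: [0,0,8,0,0,0,0,0,10,0,0,0,0,0,20,0,0,0,0,0,20,0,0,0,0,0,20,0,0,0,0,0,20,0,0,0,0,0,20,0,0,0,0,0,20,0,0,0,0,0,0,0,0,0]

```text
clock: 15.35
position: [0.4728, 0.2168, 0.2167]
ee_rot: [0.06, 3.138, 0.002]
force: [-1.0, 0.8, -0.5]
width: 1.002
gripper_force: 0.0
```

```bash
python3 - <<'E'
from h import *
im=vision.get_image("side")[110:275,180:335]
cv2.imwrite("pics/side7.png",cv2.resize(im,None,fx=3.6,fy=3.6,interpolation=cv2.INTER_CUBIC)[:,:,::-1])
E
```

```text
(no output)
```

View pics/side7.png

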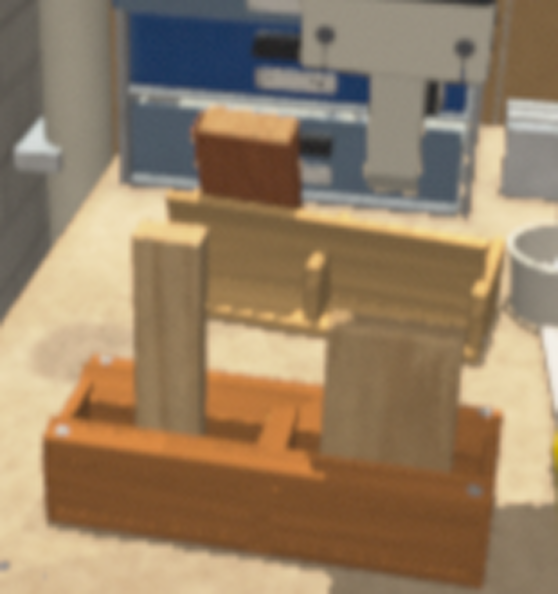

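The offcut stands upright in the near slot, top edge from (330,320) to (462,335), released. The strip and the sanding block have not moved.

```bash
python3 -c "
from cell import arm
print(arm.sign_off())"
```

```text
the job is handed in; nothing more can be done
None
```

The offcut went into the empty slot leaning, was straightened and lowered to the slot bottom, then released. It stands upright there, the sanding block and strip look unmoved in the last picture, and I handed the job in at about 15 s (sign-off returned no verdict).

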